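Sort wound coils from the sloped stand into colour bins

TASK

Put away the three wound coils from the sloping green stand: the two with yellow end cheeks go into the yellow bin, the one with blue end cheeks into the blue bin. Lower each coil into its bin before letting go, do not drop it in from above the rim. Leave the tape roll, the bottle and the mug where they are.

Things in the scene. Friction and masses are not known exactly. Their poses are not given: they have to be found in the camera images.
- stand: Mint-green steel stand fixed to the bench, 340 mm wide (its y). Its 120 mm long plate slopes 35 degrees, rising along the stand's +x (away from the robot) from 28 to 96 mm high. Origin on the bench under the middle of the plate. Holds three coils side by side, 112 mm apart, axes along y; they lie too close to the slope for a gripper pointing straight down: tilt it about square to the plate.
- stand_mid (a point): Centre of a coil lying in the stand's middle place: 14 mm to -x of the stand's origin and 82 mm up, 24 mm off the plate (a winding clears it by 4 mm). Axes as the stand's. Each coil rests against two stop tabs on its downhill side, under its cheeks, 18 mm high square to the plate; 56 mm between the two tabs are clear for a finger.
- coil_yellow_a: Loose wound coil lying on its side on the stand at the start: yellow plastic end cheeks (discs of 48 mm diameter, 12 mm thick) and between them a bare copper winding of 40 mm diameter and 66 mm long; 90 mm long over all, about 0.3 kg. Origin at its middle, on its axis; its own y axis is the coil's axis. One of two alike.
- coil_yellow_b: Loose wound coil lying on its side on the stand at the start: yellow plastic end cheeks (discs of 48 mm diameter, 12 mm thick) and between them a bare copper winding of 40 mm diameter and 66 mm long; 90 mm long over all, about 0.3 kg. Origin at its middle, on its axis; its own y axis is the coil's axis. One of two alike.
- coil_blue: Loose wound coil lying on its side on the stand at the start: blue plastic end cheeks (discs of 48 mm diameter, 12 mm thick) and between them a bare copper winding of 40 mm diameter and 66 mm long; 90 mm long over all, about 0.3 kg. Origin at its middle, on its axis; its own y axis is the coil's axis. 
- bin_yellow: Open yellow plastic stock bin fixed to the bench: outside 140 mm (its x) by 220 mm (its y), 60 mm high, walls and floor 5 mm thick. Origin at the centre of its underside, z up.
- bin_blue: Open blue plastic stock bin fixed to the bench: outside 140 mm (its x) by 220 mm (its y), 60 mm high, walls and floor 5 mm thick. Origin at the centre of its underside, z up.
- tape_roll: Bystander: roll of tan tape lying flat, 90 mm diameter, 25 mm high; origin at the centre of its underside.
- spray_bottle: Bystander: upright closed bottle, 60 mm diameter, 150 mm high; origin at the centre of its underside.
- mug: Bystander: white mug, 80 mm diameter, 90 mm high, with a handle at its own +y side; origin at the centre of its underside.
Mind the look-alikes: they are no part of the job. What is shaped like the coil_yellow_b but pink or purple is not meant. Leave any turquoise look-alike of the coil_blue alone.

How it is judged (in metres and radians):
At the end, for the whole second after the job is handed in: Both yellow coils lie inside the yellow bin and the blue coil inside the blue bin, each coil's centre within the bin's inner walls and 15 to 60 mm above the bin's underside, at rest (slower than 0.05 m/s) (x of coil_yellow_a in the frame of bin_yellow between -0.065 and 0.065 m and y of coil_yellow_a in the frame of bin_yellow between -0.105 and 0.105 m and z of coil_yellow_a in the frame of bin_yellow between 0.015 and 0.06 m and linear speed of each of coil_yellow_a, coil_yellow_b, coil_blue below 0.05 m/s and x of coil_yellow_b in the frame of bin_yellow between -0.065 and 0.065 m and y of coil_yellow_b in the frame of bin_yellow between -0.105 and 0.105 m and z of coil_yellow_b in the frame of bin_yellow between 0.015 and 0.06 m and x of coil_blue in the frame of bin_blue between -0.065 and 0.065 m and y of coil_blue in the frame of bin_blue between -0.105 and 0.105 m and z of coil_blue in the frame of bin_blue between 0.015 and 0.06 m); the robot touches nothing.
It fails at once if the tape roll is pushed more than 40 mm from its place or tipped over (distance of tape_roll from where it was at the start of the episode above 0.04 m or angle between tape_roll's own z axis and vertical above 0.6 rad).
It fails at once if the bottle is pushed more than 40 mm from its place or tipped over (distance of spray_bottle from where it was at the start of the episode above 0.04 m or angle between spray_bottle's own z axis and vertical above 0.6 rad).
It fails at once if the mug is pushed more than 40 mm from its place or tipped over (distance of mug from where it was at the start of the episode above 0.04 m or angle between mug's own z axis and vertical above 0.6 rad).
It fails at once if a coil is let go above a bin, with its axis more than 90 mm above the bin's underside (its lowest side clear of the 60 mm rim) ((contact force between coil_yellow_a and the fingers below 0.05 N and z of coil_yellow_a in the frame of bin_yellow above 0.09 m and x of coil_yellow_a in the frame of bin_yellow between -0.07 and 0.07 m and y of coil_yellow_a in the frame of bin_yellow between -0.11 and 0.11 m) or (contact force between coil_yellow_a and the fingers below 0.05 N and z of coil_yellow_a in the frame of bin_blue above 0.09 m and x of coil_yellow_a in the frame of bin_blue between -0.07 and 0.07 m and y of coil_yellow_a in the frame of bin_blue between -0.11 and 0.11 m) or (contact force between coil_yellow_b and the fingers below 0.05 N and z of coil_yellow_b in the frame of bin_yellow above 0.09 m and x of coil_yellow_b in the frame of bin_yellow between -0.07 and 0.07 m and y of coil_yellow_b in the frame of bin_yellow between -0.11 and 0.11 m) or (contact force between coil_yellow_b and the fingers below 0.05 N and z of coil_yellow_b in the frame of bin_blue above 0.09 m and x of coil_yellow_b in the frame of bin_blue between -0.07 and 0.07 m and y of coil_yellow_b in the frame of bin_blue between -0.11 and 0.11 m) or (contact force between coil_blue and the fingers below 0.05 N and z of coil_blue in the frame of bin_yellow above 0.09 m and x of coil_blue in the frame of bin_yellow between -0.07 and 0.07 m and y of coil_blue in the frame of bin_yellow between -0.11 and 0.11 m) or (contact force between coil_blue and the fingers below 0.05 N and z of coil_blue in the frame of bin_blue above 0.09 m and x of coil_blue in the frame of bin_blue between -0.07 and 0.07 m and y of coil_blue in the frame of bin_blue between -0.11 and 0.11 m)).
It also fails if it takes over 72 s, if anything falls off the work surface, if the arm or the gripper's body presses on something with over 40 N, if the wrist force passes 120 N, or if a joint passes its speed limit or range.

ROBOT

A 6-joint arm with a two-finger parallel gripper is mounted at the origin on the work surface. World frame = base frame: x ahead of the robot, y to its left, z up, the work surface at z = 0. Lengths are in mm, angles in rad, forces in N, time in s.
With the tool pointing down it reaches from about 350 to 875 mm from the base axis. Payload 4.2 kg.
Tool frame: the origin (TCP) lies at the very end of the fingers, on their centre line; the grasp point (between the pads) lies 19 mm behind it (pinch_z is the distance from the TCP to the grasp point, in mm); z points along the fingers, y is the line along which they close (so a half turn about z gives the same grasp; the last joint's range is limited). The gripper opens to 85 mm and grips with 20 to 120 N. Pads are 22 mm wide; open, the fingers measure 114 mm over their backs; the gripper's body (76 mm by 85 mm) begins 54 mm behind the grasp point. The pads swing forward as they close: fully open they stand 13 mm farther back than shut.
Start: joints at [1.57, 0.385, 0.008, 0, -1.194, -0.259], TCP at [160.523, 604.013, 193.612] pointing down, gripper open.
Joint ranges: [-3.14, 3.14], [-1.21, 2.06], [-1.07, 1.41], [-3.16, 2.05], [-2.99, -0.16], [-3.1, 3.1]. Speed limits (rad/s): [2.79, 2.79, 3.14, 3.14, 3.14, 3.14].

INTERFACE

Orientations are given as a unit quaternion [x, y, z, w].
In Python, from bench import * gives the robot as it stands.
- The arm moves only by the tool arm_command, never from a script. Its argument "steps" is one flat list of numbers, 4 for each row, row after row: the shift along the tool's x, y, z in m, then the turn about the tool's z in rad. In form: [tx, ty, tz, roll, tx, ty, tz, roll, ...]. A call has 1 to 20 rows; each row shifts and turns the commanded pose from where the row before left it, along the tool's axes as they then stand; what a row does not reach is not made up. A row lasts 1/8 s, in which the tool goes at most 62.5 mm and 10.7 degrees, less where a joint would pass 70% of its speed; a pose out of reach is approached as far as the arm can. A call with a gripper value outside its range is refused whole. "grip" is the finger opening in m, from 0 to 0.0854, set as the call begins (left out, the last holds). The fingers move at their own pace and stop on an object; the grip force is fixed at half the most. Time passes only in rows, so rows that do not move let the fingers close. It gives the time, the measured TCP pose, the force, the opening and the grip force at its end, in the units of the state.
- read_state(): the state, without advancing time (a new reading comes with each control period).
- get_image(name): name is "side" or "top"; returns the picture (400x640x3 uint8, red, green, blue); there is no depth.
- get_calibration(name): a dict with "camera_matrix" (3x3 intrinsics, pixels), "k1" (the pictures are not rectified: a ray, as slopes to the right and down, at radius r is drawn at 1 + k1 r^2 times it, then the intrinsics apply), "cam_to_world" (4x4, takes a point from camera to world coordinates). Camera axes: x right, y down, z forward; pixel columns grow to the right and rows downward; lengths in mm; the calibration is good to about 2 mm. A picture is of the moment at which its call begins. get_calibration takes no time and is no camera call.
- job_done(): hands the job in; it is judged then, once.
The state is a dict: "clock": time; "joints": joint angles; "joint_vel": joint speeds; "joint_efforts": joint torques, N m; "position": TCP position; "ee_rot": TCP orientation; "contact_force": force on the tool from outside, world axes, zero at the start; "wrist_torque": the same for the moment, N m; "gripper_width": finger opening in mm; "grasp_force": force on a finger pad.
Only numpy, scipy, OpenCV 4.12 (cv2) and the standard library are available. Lean on these libraries where they do the work, as an engineer would, in place of code of your own. Each camera call takes 0.05 s, during which the arm holds its last target. There are 200 camera calls.

## Working session

There is one attempt and no reset: what is moved stays moved. The work goes in short steps, Python scripts to look and compute and a tool call to move; the robot and the scene stay as the last step left them, time stands still between calls to the robot, and variables do not carry over. Pictures are saved under pics/ and viewed, at most 10 in all, crops included, and the job is handed in when it is done.

Besides the shell and the picture viewer there is one more tool, called after "Request:" as name(argument=value, ...), one argument or row to a line, values as JSON. arm_command: Moves the arm, as the interface text tells. Its arguments: {"type":"object","properties":{"steps":{"type":"array","items":{"type":"number"}},"grip":{"type":"number"}},"required":["steps"]}

```bash
mkdir -p pics; python3 - <<'E'
from bench import *
import cv2,numpy as np
for n in ("side","top"):
    im=get_image(n); cv2.imwrite(f"pics/{n}0.png",im[:,:,::-1]); c=get_calibration(n); print(n,np.round(c["camera_matrix"],1).tolist(),c["k1"],np.round(c["cam_to_world"],3).tolist())
s=read_state(); print(s)
E
```

```text
side [[457.4, 0.0, 310.2], [0.0, 457.4, 201.3], [0.0, 0.0, 1.0]] -0.10775470595888081 [[-0.975, -0.156, 0.16, 437.305], [-0.224, 0.642, -0.734, 749.435], [0.012, -0.751, -0.66, 728.2], [0.0, 0.0, 0.0, 1.0]]
top [[373.8, 0.0, 319.9], [0.0, 373.8, 201.5], [0.0, 0.0, 1.0]] -0.04764312921120208 [[0.018, -0.997, 0.076, 517.665], [-1.0, -0.019, -0.007, -10.975], [0.008, -0.075, -0.997, 937.171], [0.0, 0.0, 0.0, 1.0]]
{'clock': 0.1, 'joints': array([ 1.56959433e+00,  3.85494617e-01,  6.81613722e-03, -4.53033110e-04,
       -1.19402418e+00, -2.58619352e-01]), 'joint_vel': array([ 0.00135866, -0.00119666,  0.0029367 ,  0.00276654, -0.00124628,
       -0.0011655 ]), 'joint_efforts': array([-8.46679177e-05, -3.93321025e+01,  1.88927847e+01,  4.19783100e+00,
       -2.60120098e-03,  1.87487913e-06]), 'position': array([160.38417724, 603.47096394, 192.64034564]), 'ee_rot': array([ 9.91562171e-01, -1.29628343e-01, -8.64644439e-05,  9.72307945e-04]), 'contact_force': array([-0.590965  ,  0.17039853, -0.07096951]), 'wrist_torque': array([ 0.00321277, -0.00116425,  0.03175685]), 'grasp_force': 0.0, 'gripper_width': 85.40625526282274}
```

View pics/top0.png

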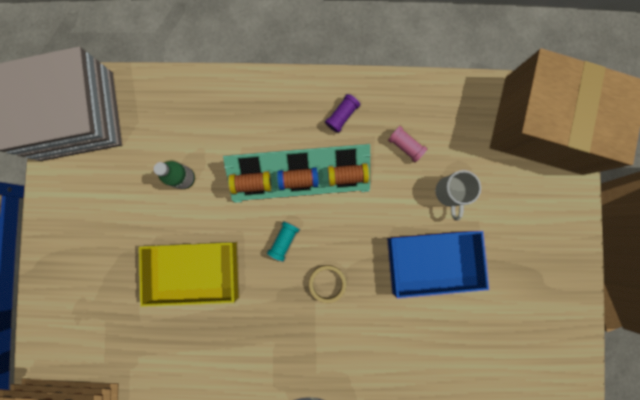

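View pics/side0.png

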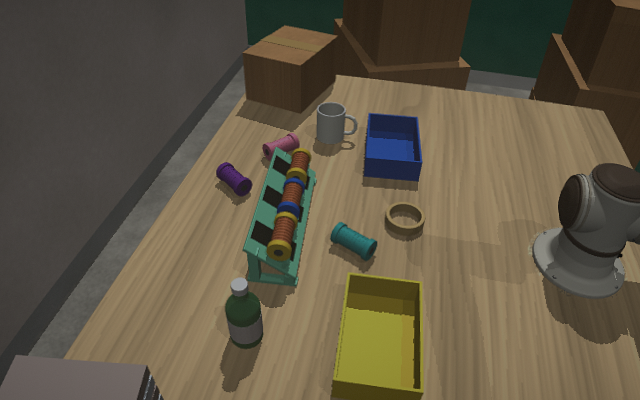

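The top view shows the stand with coils at (249,183) yellow, (298,179) blue and (348,175) yellow. The yellow bin is at (188,273), the blue bin at (438,265), the tape at (327,284), the bottle at about (175,177) and the mug at (460,188). The side view agrees. The teal, purple and pink coils are the look-alikes.

```bash
cat > h.py <<'E'
from bench import *
import cv2,numpy as np
from scipy.spatial.transform import Rotation as R
def ray(n,uv):
    c=get_calibration(n);K=np.array(c["camera_matrix"]);T=np.array(c["cam_to_world"]);d=(np.array(uv,float)-K[:2,2])/[K[0,0],K[1,1]]
    u=d.copy()
    for _ in range(20): u=d/(1+c["k1"]*(u@u))
    return T[:3,3],T[:3,:3]@np.append(u,1)
def onz(n,uv,z):
    o,v=ray(n,uv);return o+v*(z-o[2])/v[2]
def tri(a,b):
    (o1,d1),(o2,d2)=ray("top",a),ray("side",b);A=np.stack([d1,-d2],1);t=np.linalg.lstsq(A,o2-o1,rcond=None)[0]
    p,q=o1+d1*t[0],o2+d2*t[1];return (p+q)/2,np.linalg.norm(p-q)
def blobs(im,lo,hi,amin=60):
    m=cv2.inRange(cv2.cvtColor(im,cv2.COLOR_RGB2HSV),lo,hi);n,l,s,c=cv2.connectedComponentsWithStats(m)
    return [(l==i,s[i],c[i]) for i in range(1,n) if s[i,4]>=amin]
E
python3 - <<'E'
from h import *
for n in("top","side"):
    im=cv2.imread(f"pics/{n}0.png")[:,:,::-1].copy()
    for nm,lo,hi in(("copper",(3,140,60),(14,255,255)),("yel",(24,180,40),(34,255,255)),("blue",(105,150,40),(122,255,255)),("green",(65,60,60),(85,200,255))):
        for m,s,c in blobs(im,lo,hi):
            if s[4]>20000: continue
            r=cv2.minAreaRect(np.argwhere(m)[:,::-1].astype(np.float32))
            print(n,nm,s.tolist(),np.round(c,1),np.round(r[0],1),np.round(r[1],1),round(r[2],1))
            if n=="top":
                z={"copper":82}.get(nm,60)
                print("    ",np.round(onz(n,r[0],z),1), [np.round(onz(n,p,z)[:2]).tolist() for p in cv2.boxPoints(r)] if s[4]>2500 else "")
E
```

```text
top copper [335, 165, 28, 19, 455] [348.4 174. ] [348.7 173.9] [17.4 26.7] 85.2
     [647.8 -81.9  82. ] 
top copper [284, 169, 28, 19, 447] [297.6 178.1] [297.4 178.1] [17.5 26.2] 84.8
     [635.7  36.3  82. ] 
top copper [235, 173, 28, 19, 448] [248.8 182. ] [248.4 182.1] [17.4 26.7] 85.2
     [624.3 149.1  82. ] 
top yel [362, 164, 6, 18, 75] [365.1 172.4] [365.2 172.5] [17.4  4.6] 82.9
     [ 655.3 -123.    60. ] 
top yel [329, 167, 6, 18, 93] [331.5 175.4] [331.5 175.5] [17.  5.] 90.0
     [646.5 -43.   60. ] 
top yel [263, 172, 7, 19, 112] [266.1 180.7] [266. 181.] [18.  6.] 90.0
     [630.4 111.6  60. ] 
top yel [229, 175, 7, 18, 88] [231.7 183.7] [231.8 183.6] [17.2  5.6] 86.4
     [622.7 192.5  60. ] 
top yel [139, 243, 99, 63, 5778] [187.8 273.7] [187.8 273.8] [59.8 97.6] 87.9
     [409.5 288.   60. ] [[472.0, 409.0], [485.0, 179.0], [348.0, 169.0], [333.0, 398.0]]
top blue [312, 168, 6, 19, 75] [314.9 176.7] [315.1 176.9] [18.1  4.5] 82.9
     [642.5  -4.3  60. ] 
top blue [278, 171, 6, 18, 72] [280.  179.7] [279.9 179.6] [17.4  4.3] 82.9
     [634.2  78.8  60. ] 
top blue
[... 760 characters left out ...]
 [290, 152, 19, 19, 240] [299.7 160.2] [299.5 160.1] [15.9 17.3] 11.3
side copper [282, 183, 20, 22, 302] [292.  192.4] [292.  192.4] [17.2 19.6] 14.0
side copper [272, 217, 23, 27, 419] [283.1 229.1] [283.2 229.2] [18.9 24.5] 14.0
side yel [360, 295, 53, 21, 365] [388.6 304.8] [386.1 303. ] [51.9 19.2] 5.7
side yel [339, 382, 84, 18, 820] [376.9 392.7] [379.6 394.5] [83.7 15.9] 7.1
side blue [366, 114, 56, 49, 1391] [389.8 145.2] [394.5 137.9] [56.4 44.8] 4.1
side blue [284, 178, 20, 9, 67] [294.4 180.9] [293.8 181.4] [19.2  7.2] 6.0
side blue [278, 202, 21, 8, 77] [287.9 204.6] [288.1 205.2] [20.1  6.6] 2.9
side green [243, 147, 73, 139, 3146] [276.4 228.4] [278.6 216.6] [ 59.1 136. ] 10.4
```

Request:
arm_command(
  steps=[0,0,-0.05,0,0,0,-0.05,0.172,0,0,-0.05,0.172,0,0,-0.05,0.172,0,0,-0.05,0.172,0,0,0,0.172,0,0,0,0.172,0,0,0,0.172,0,0,0,0],
)

```text
clock: 1.23
position: [160.5, 604.0, 443.0]
ee_rot: [0.745, -0.668, 0.0, 0.001]
contact_force: [1.1, -0.1, 0.4]
gripper_width: 85.2
grasp_force: 0.0
```

```bash
cat >> h.py <<'E'
def go(t,n=None,vmax=.055):
    "print the tool-frame shift to world target t (mm), and rows"
    s=read_state();Rm=R.from_quat(s["ee_rot"]).as_matrix();d=Rm.T@(np.array(t,float)-s["position"])/1000
    n=n or int(np.ceil(np.linalg.norm(d)/vmax));print("total",np.round(d,4),"rows",n,"each",np.round(d/n,4))
def st():
    s=read_state();M=R.from_quat(s["ee_rot"]).as_matrix();print(round(s["clock"],2),"pos",np.round(s["position"],1),"j",np.round(s["joints"],3),"y",np.round(M[:,1],3),"z",np.round(M[:,2],3),"F",np.round(s["contact_force"],1),"w",round(s["gripper_width"],1),"g",round(s["grasp_force"],1))
E
python3 -c "
from h import *
st();go([690,72,450])"
```

```text
1.23 pos [160.5 604.  443. ] j [ 1.57   0.346  0.553 -0.    -1.778 -1.461] y [-0.994 -0.109  0.   ] z [-0.    -0.001 -1.   ] F [ 1.1 -0.1  0.4] w 85.2 g 0.0
total [ 0.5864 -0.4685 -0.0065] rows 14 each [ 0.0419 -0.0335 -0.0005]
```

Request:
arm_command(
  steps=[0.042,-0.0335,0,0,0.042,-0.0335,0,0,0.042,-0.0335,0,0,0.042,-0.0335,0,0,0.042,-0.0335,0,0,0.042,-0.0335,0,0,0.042,-0.0335,0,0,0.042,-0.0335,0,0,0.042,-0.0335,0,0,0.042,-0.0335,0,0,0.042,-0.0335,0,0,0.042,-0.0335,0,0,0.042,-0.0335,0,0,0.042,-0.0335,0,0,0,0,0,0],
)

```text
clock: 3.1
position: [691.8, 66.9, 439.5]
ee_rot: [0.743, -0.669, -0.002, 0.002]
contact_force: [-0.4, 0.3, -1.3]
gripper_width: 85.5
grasp_force: 0.0
```

```bash
python3 -c "
from h import *
st()"
```

```text
3.1 pos [691.8  66.9 439.5] j [ 3.280e-01  5.070e-01  7.960e-01 -1.000e-03 -1.866e+00 -2.230e-01] y [-0.994 -0.105  0.006] z [-0.005 -0.001 -1.   ] F [-0.4  0.3 -1.3] w 85.5 g 0.0
```

Request:
arm_command(
  steps=[0.05,0,0,0,0.05,0,0,0,0.05,0,0,0,0,-0.05,0,0,0,-0.05,0,0,0,-0.05,0,0,0,-0.05,0,0,0,-0.05,0,0],
)

```text
clock: 4.1
position: [857.0, -45.5, 377.0]
ee_rot: [0.744, -0.666, 0.034, -0.023]
contact_force: [-0.1, 0.7, 0.6]
gripper_width: 85.6
grasp_force: 0.0
```

```bash
python3 -c "
from h import *
st()"
```

```text
4.1 pos [857.  -45.5 377. ] j [ 0.143  0.91   1.406  0.025 -1.987 -0.022] y [-0.991 -0.111 -0.08 ] z [ 0.081 -0.011 -0.997] F [-0.1  0.7  0.6] w 85.6 g 0.0
```

Request:
arm_command(
  steps=[0,-0.05,-0.03,0,0,-0.05,-0.03,0,0,-0.05,-0.03,0,0,-0.05,-0.03,0],
)

```text
clock: 4.6
position: [884.7, -18.7, 415.6]
ee_rot: [0.739, -0.664, 0.092, -0.066]
contact_force: [1.0, 0.1, 0.6]
gripper_width: 85.8
grasp_force: 0.0
```

```bash
python3 -c "
from h import *
st()"
```

```text
4.6 pos [884.7 -18.7 415.6] j [ 0.185  0.88   1.408  0.069 -1.881 -0.05 ] y [-0.97  -0.11  -0.219] z [ 0.223 -0.025 -0.975] F [1.  0.1 0.6] w 85.8 g 0.0
```

Request:
arm_command(
  steps=[0.01,-0.05,-0.03,0,0.01,-0.05,-0.03,0,0.01,-0.05,-0.03,0,0.01,-0.05,-0.03,0,0.01,-0.05,-0.03,0],
)

```text
clock: 5.22
position: [902.0, -32.3, 485.6]
ee_rot: [0.729, -0.655, 0.162, -0.117]
contact_force: [-1.0, 0.4, 0.3]
gripper_width: 85.7
grasp_force: 0.0
```

```bash
python3 -c "
from h import *
st()"
```

```text
5.22 pos [902.  -32.3 485.6] j [ 0.184  0.821  1.407  0.115 -1.767 -0.032] y [-0.916 -0.115 -0.384] z [ 0.391 -0.042 -0.92 ] F [-1.   0.4  0.3] w 85.7 g 0.0
```

Request:
arm_command(
  steps=[0.04,-0.05,-0.03,0,0.04,-0.05,-0.03,0,0.04,-0.05,-0.03,0],
)

```text
clock: 5.6
position: [898.8, -111.1, 534.4]
ee_rot: [0.719, -0.647, 0.205, -0.145]
contact_force: [0.2, 0.7, 0.8]
gripper_width: 85.4
grasp_force: 0.0
```

```bash
python3 -c "
from h import *
st()"
```

```text
5.6 pos [ 898.8 -111.1  534.4] j [ 0.092  0.774  1.407  0.103 -1.704  0.053] y [-0.872 -0.119 -0.475] z [ 0.483 -0.057 -0.874] F [0.2 0.7 0.8] w 85.4 g 0.0
```

Request:
arm_command(
  steps=[0,-0.05,-0.03,0,0,-0.05,-0.03,0,0,-0.05,-0.03,0,0,0,0,0],
)

```text
clock: 6.1
position: [889.6, -73.1, 598.7]
ee_rot: [0.709, -0.637, 0.247, -0.173]
contact_force: [0.2, 0.3, 0.4]
gripper_width: 85.6
grasp_force: 0.0
```

```bash
python3 -c "
from h import *
st()
e=np.array([.9946,.1038,0]);l=np.array([-.1038,.9946,0])
M=R.from_quat(read_state()['ee_rot']).as_matrix();print('stand frame',np.round([M.T@e,M.T@l],3))
mid=np.array([636,35.2,82]);z=M[:,2]
for k in(-1,0,1):
    c=mid+112*k*l; tcp=c+z*19
    print(k,'coil',c,'tcp',np.round(tcp)); go(tcp-z*140);
E=0
im=1
print([np.round(tri(a,b)[0],1).tolist()+[round(tri(a,b)[1],1)] for a,b in (((348.6,174),(299.7,160.2)),((297.6,178.1),(292,192.4)),((248.6,182),(283.1,229.1)))])"
```

```text
6.1 pos [889.6 -73.1 598.7] j [ 0.156  0.719  1.408  0.159 -1.663  0.015] y [-0.818 -0.129 -0.56 ] z [ 0.571 -0.069 -0.818] F [0.2 0.3 0.4] w 85.6 g 0.0
stand frame [[-0.037 -0.827  0.561]
 [-0.991 -0.043 -0.128]]
-1 coil [647.6256 -76.1952  82.    ] tcp [658. -78.  66.]
total [-0.0803  0.4879  0.1637] rows 10 each [-0.008   0.0488  0.0164]
0 coil [636.   35.2  82. ] tcp [647.  34.  66.]
total [-0.1913  0.4831  0.1494] rows 10 each [-0.0191  0.0483  0.0149]
1 coil [624.3744 146.5952  82.    ] tcp [635. 145.  66.]
total [-0.3022  0.4782  0.135 ] rows 11 each [-0.0275  0.0435  0.0123]
[[644.7, -79.9, 102.2, np.float64(0.5)], [633.2, 34.8, 101.5, np.float64(0.4)], [622.3, 145.1, 101.0, np.float64(0.3)]]
```

Request:
arm_command(
  steps=[-0.008,0.049,0.0165,0,-0.008,0.049,0.0165,0,-0.008,0.049,0.0165,0,-0.008,0.049,0.0165,0,-0.008,0.049,0.0165,0,-0.008,0.049,0.0165,0,-0.008,0.049,0.0165,0,-0.008,0.049,0.0165,0,-0.008,0.049,0.0165,0,-0.008,0.049,0.0165,0,0,0,0,0],
)

```text
clock: 7.48
position: [602.4, -72.7, 208.9]
ee_rot: [0.711, -0.641, 0.24, -0.161]
contact_force: [0.5, -1.3, 0.6]
gripper_width: 85.3
grasp_force: 0.0
```

```bash
cat >> h.py <<'E'
l=np.array([-.1038,.9946,0]);mid=np.array([635.9,33.5,82])
def coil(k,back,deep=19):
    z=R.from_quat(read_state()['ee_rot']).as_matrix()[:,2];go(mid+112*k*l+z*(deep-back))
E
python3 -c "
from h import *
st();coil(-1,40);coil(-1,0)
cv2.imwrite('pics/s1.png',get_image('side')[60:320,160:480,::-1].repeat(2,0).repeat(2,1))"
```

```text
7.47 pos [602.4 -72.7 208.9] j [ 0.166  0.068 -0.762  0.771 -0.244 -0.768] y [-0.834 -0.127 -0.537] z [ 0.548 -0.079 -0.833] F [ 0.5 -1.3  0.6] w 85.3 g 0.0
total [-0.0091  0.0312  0.1098] rows 3 each [-0.003   0.0104  0.0366]
total [-0.0091  0.0312  0.1498] rows 3 each [-0.003   0.0104  0.0499]
```

View pics/s1.png

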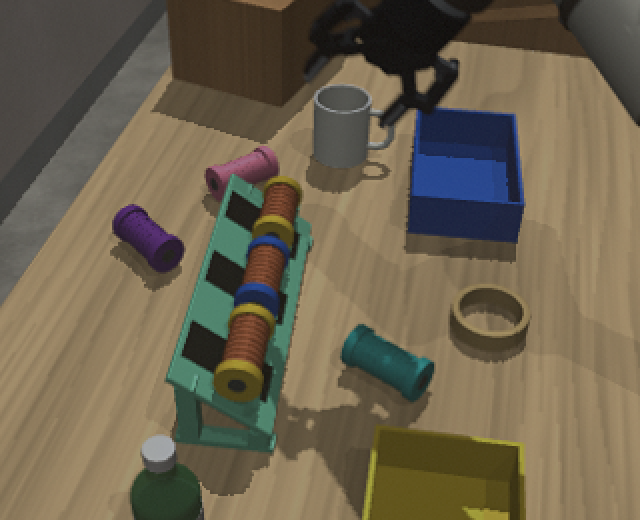

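The side view shows the gripper high beyond the stand near the mug, with all three coils undisturbed. The wrist (j5 -0.24) is close to its limit, so I'll fit a quick kinematic model to the recorded states to see whether the grasp pose is reachable.

```bash
cat > kin.py <<'E'
import numpy as np
from scipy.optimize import least_squares
from scipy.spatial.transform import Rotation as R
D=np.array([[1.57,.385,.008,0,-1.194,-.259,160.523,604.013,193.612],[1.57,.346,.553,0,-1.778,-1.461,160.5,604,443],[.328,.507,.796,-.001,-1.866,-.223,691.8,66.9,439.5],
[.143,.91,1.406,.025,-1.987,-.022,857,-45.5,377],[.185,.88,1.408,.069,-1.881,-.05,884.7,-18.7,415.6],[.184,.821,1.407,.115,-1.767,-.032,902,-32.3,485.6],
[.092,.774,1.407,.103,-1.704,.053,898.8,-111.1,534.4],[.156,.719,1.408,.159,-1.663,.015,889.6,-73.1,598.7],[.166,.068,-.762,.771,-.244,-.768,602.4,-72.7,208.9]])
def fk(q,p,s=1):
    a,d,h,L1,L2,e,L3=p
    B=R.from_euler('z',q[0]);F=B*R.from_euler('y',q[1]-q[2]);W=F*R.from_euler('x',s*q[3])*R.from_euler('y',-q[4])
    pos=B.apply([a+L1*np.sin(q[1]),-d,h+L1*np.cos(q[1])])+F.apply([L2,0,e])+W.apply([L3,0,0])
    return pos,W.apply([1,0,0])
def fit(s): return least_squares(lambda p:np.concatenate([fk(r[:6],p,s)[0]-r[6:] for r in D])*1.,[0,160,300,350,350,0,250])
S,P=min(((s,fit(s)) for s in(1,-1)),key=lambda x:x[1].cost);PR=P.x
LO=np.array([-3.14,-1.21,-1.07,-3.16,-2.99,-3.1]);HI=np.array([3.14,2.06,1.41,2.05,-.16,3.1])
def ik(pos,z,q0,wz=300):
    f=lambda q:np.concatenate([fk(q,PR,S)[0]-pos,wz*(fk(q,PR,S)[1]-z)])
    r=least_squares(f,np.clip(q0,LO[:5]+.01,HI[:5]-.01),bounds=(LO[:5],HI[:5]));return r.x,r.fun
E
python3 - <<'E'
from kin import *
print(S,np.round(PR,1),np.round(P.fun,1).reshape(-1,3).tolist()); print(fk(D[-1],PR,S)[1])
e=np.array([.9946,.1038,0]);l=np.array([-.1038,.9946,0]);mid=np.array([635.9,33.5,82])
for t in(35,30,25,20,15):
  t=np.radians(t);z=np.sin(t)*e-np.array([0,0,np.cos(t)])
  for k in(-1,0,1):
    for b in(80,0):
      for q0 in([.17,.3,-.6,.0,-.3],[.17,.3,-.6,-3,-.3],[.17,.3,-.6,1.5,-.3],[.17,.3,-.6,-1.5,-.3]):
        q,f=ik(mid+112*k*l+z*(19-b),z,q0)
        if np.abs(f).max()<3 : print(round(np.degrees(t)),k,b,np.round(q,2));
E
```

```text
-1 [ 82.2 152.4 263.9 489.9 373.4  10.1 363.1] [[-7.6, 12.9, 33.2], [-7.6, 7.5, 5.3], [-5.8, 5.9, 5.7], [-21.0, 3.5, 12.3], [-11.6, 2.8, 3.5], [1.4, 3.8, -6.8], [7.4, 4.5, -8.3], [20.0, 4.0, -17.8], [-8.6, -44.3, -27.3]]
[ 0.54759816 -0.07895083 -0.83300841]
35 -1 0 [ 0.12  0.44 -0.76 -3.16 -0.24]
35 -1 0 [ 0.12  0.44 -0.76 -3.16 -0.24]
35 -1 0 [ 0.12  0.44 -0.76 -3.16 -0.24]
35 0 80 [ 0.42  0.17 -0.87  1.88 -0.19]
35 0 80 [ 0.42  0.17 -0.87  1.88 -0.19]
35 0 80 [ 0.42  0.17 -0.87  1.88 -0.19]
35 1 80 [ 0.69  0.18 -0.85  1.55 -0.32]
35 1 80 [ 0.69  0.18 -0.85  1.55 -0.32]
35 1 80 [ 0.69  0.18 -0.85  1.55 -0.32]
35 1 0 [ 0.64  0.41 -0.79  2.05 -0.34]
35 1 0 [ 0.64  0.41 -0.79  2.05 -0.34]
30 0 80 [ 0.39  0.18 -0.76  0.88 -0.19]
30 0 80 [ 0.39  0.18 -0.76  0.88 -0.19]
30 0 80 [ 0.39  0.18 -0.76  0.88 -0.19]
30 0 0 [ 0.37  0.4  -0.74  2.05 -0.16]
30 0 0 [ 0.37  0.4  -0.74  2.05 -0.16]
30 0 0 [ 0.37  0.4  -0.74  2.05 -0.16]
30 1 80 [ 0.65  0.19 -0.75  1.   -0.31]
30 1 80 [ 0.65  0.19 -0.75  1.   -0.31]
30 1 80 [ 0.65  0.19 -0.75  1.   -0.31]
30 1 0 [ 0.6   0.41 -0.72  1.69 -0.24]
30 1 0 
[... 1523 characters left out ...]
  0.32 -0.4   0.01 -0.59]
15 -1 80 [ 0.12  0.32 -0.4   0.01 -0.59]
15 -1 0 [ 0.12  0.47 -0.43  0.01 -0.41]
15 -1 0 [ 0.12  0.47 -0.43  0.01 -0.41]
15 -1 0 [ 0.12  0.47 -0.43  0.01 -0.41]
15 0 80 [ 0.34  0.29 -0.45  0.11 -0.59]
15 0 80 [ 0.34  0.29 -0.45  0.11 -0.59]
15 0 80 [ 0.34  0.29 -0.45  0.11 -0.59]
15 0 80 [ 0.34  0.29 -0.45  0.11 -0.59]
15 0 0 [ 0.33  0.44 -0.48  0.15 -0.4 ]
15 0 0 [ 0.33  0.44 -0.48  0.15 -0.4 ]
15 0 0 [ 0.33  0.44 -0.48  0.15 -0.4 ]
15 1 80 [ 0.54  0.29 -0.43  0.19 -0.61]
15 1 80 [ 0.54  0.29 -0.43  0.19 -0.61]
15 1 80 [ 0.54  0.29 -0.43  0.19 -0.61]
15 1 0 [ 0.53  0.45 -0.47  0.26 -0.43]
15 1 0 [ 0.53  0.45 -0.47  0.26 -0.43]
15 1 0 [ 0.53  0.45 -0.47  0.26 -0.43]
```

```bash
python3 - <<'E'
s=open('kin.py').read()
s=s.replace("a,d,h,L1,L2,e,L3=p","a,d,h,L1,L2,e,L3,b,wx,wy,wz_=p")
s=s.replace("B.apply([a+L1*np.sin(q[1]),-d,h+L1*np.cos(q[1])])","B.apply([a,-d,h])+(B*R.from_euler('y',q[1])).apply([b,0,L1])")
s=s.replace("W.apply([L3,0,0])","W.apply([L3,wy,wz_])+(F*R.from_euler('x',s*q[3])).apply([0,wx,0])")
s=s.replace("*1.,[0,160,300,350,350,0,250]","*1.,[0,0,300,350,350,0,250,0,0,-100,0]")
open('kin.py','w').write(s)
E
python3 - <<'E'
from kin import *
print(S,np.round(PR,1),np.round(P.fun,1).reshape(-1,3).tolist())
e=np.array([.9946,.1038,0]);l=np.array([-.1038,.9946,0]);mid=np.array([635.9,33.5,82])
for t in(34,30,25,20):
  t=np.radians(t);z=np.sin(t)*e-np.array([0,0,np.cos(t)])-.13*l;z/=np.linalg.norm(z)
  for nm,c in[('k-1',mid-112*l),('k0',mid),('k1',mid+112*l),('Y',np.array([425,293,55])),('B',np.array([460,-298,55]))]:
    for b in(100,0):
        best=min((ik(c+z*(19-b),z,q0) for q0 in([.17,.3,-.6,.5,-.3],[.17,.3,-.6,1.5,-.3])),key=lambda r:np.abs(r[1]).max())
        print(round(np.degrees(t)),nm,b,np.round(best[0],2),np.round(np.abs(best[1]).max(),0))
E
```

```text
-1 [ 6.0000e-01 -3.0000e-01  1.6030e+02  5.6500e+02  4.2150e+02  0.0000e+00
  3.3530e+02 -2.0000e-01 -2.2403e+03  2.0802e+03 -4.0000e-01] [[-0.2, 0.0, 0.0], [-0.2, 0.0, 0.3], [-0.0, 0.0, -0.4], [0.0, -0.3, 0.2], [0.1, -0.3, 0.0], [-0.0, 0.3, -0.1], [0.1, 0.1, -0.3], [-0.1, -0.2, 0.2], [-0.0, 0.0, -0.0]]
34 k-1 100 [ 0.13  0.14 -0.79  0.8  -0.16] 18.0
34 k-1 0 [ 0.12  0.37 -0.52  0.09 -0.16] 34.0
34 k0 100 [ 0.1   0.12 -0.92  1.8  -0.16] 10.0
34 k0 0 [ 0.02  0.34 -0.81  2.05 -0.16] 25.0
34 k1 100 [ 0.35  0.15 -0.92  1.77 -0.27] 0.0
34 k1 0 [ 0.23  0.35 -0.82  2.05 -0.25] 13.0
34 Y 100 [ 1.18  0.11 -1.05  1.23 -0.62] 0.0
34 Y 0 [ 0.74  0.3  -1.07  2.01 -0.5 ] 0.0
34 B 100 [-0.48  0.08 -0.59 -0.55 -0.38] 0.0
34 B 0 [-0.5   0.3  -0.5  -0.82 -0.29] 0.0
30 k-1 100 [ 0.11  0.16 -0.81  0.93 -0.16] 4.0
30 k-1 0 [ 0.13  0.37 -0.61  0.49 -0.16] 21.0
30 k0 100 [ 0.21  0.14 -0.9   1.41 -0.19] 0.0
30 k0 0 [ 0.02  0.34 -0.81  2.05 -0.16] 17.0
30 k1 100 [ 0.53  0.17 -0.84  1.22 -0.35] 0.0
30 k1 0 [ 0.2   0.36 -0.81  2.05 -0.21] 3.0
30 Y 100 [ 1.2   0.11 -0.98  1.03 -0.62] 0.0
30 Y 0 [ 0.78  0.29 -1.
[... 303 characters left out ...]
.63  0.2  -0.69  0.77 -0.48] 0.0
25 k1 0 [ 0.37  0.36 -0.79  1.48 -0.24] 0.0
25 Y 100 [ 1.21  0.12 -0.87  0.79 -0.65] 0.0
25 Y 0 [ 0.88  0.29 -1.    1.46 -0.4 ] 0.0
25 B 100 [-0.33  0.08 -0.63 -0.15 -0.41] 0.0
25 B 0 [-0.32  0.31 -0.61 -0.27 -0.21] 0.0
20 k-1 100 [ 0.23  0.23 -0.5   0.34 -0.54] 0.0
20 k-1 0 [ 0.16  0.4  -0.59  0.56 -0.28] 0.0
20 k0 100 [ 0.44  0.22 -0.55  0.46 -0.56] 0.0
20 k0 0 [ 0.34  0.38 -0.67  0.78 -0.29] 0.0
20 k1 100 [ 0.64  0.24 -0.53  0.51 -0.62] 0.0
20 k1 0 [ 0.54  0.4  -0.64  0.79 -0.37] 0.0
20 Y 100 [ 1.18  0.15 -0.76  0.59 -0.71] 0.0
20 Y 0 [ 0.98  0.31 -0.92  1.03 -0.41] 0.0
20 B 100 [-0.29  0.1  -0.61 -0.02 -0.48] 0.0
20 B 0 [-0.28  0.31 -0.65 -0.04 -0.24] 0.0
```

Request:
arm_command(
  steps=[0.002,0.05,-0.033,0,0.002,0.05,-0.033,0,0.002,0.05,-0.033,0,0.002,0.05,-0.033,0,0.002,0.05,-0.033,0],
)

```text
clock: 8.15
position: [320.8, -106.1, 235.5]
ee_rot: [0.71, -0.64, 0.239, -0.171]
contact_force: [-0.8, 1.8, 2.7]
gripper_width: 85.3
grasp_force: 0.0
```

```bash
python3 -c "
from h import *
st()"
```

```text
8.15 pos [ 320.8 -106.1  235.5] j [ 0.506 -0.651 -1.063  0.515 -0.722 -0.717] y [-0.827 -0.123 -0.548] z [ 0.558 -0.063 -0.828] F [-0.8  1.8  2.7] w 85.3 g 0.0
```

Request:
arm_command(
  steps=[0,0.05,0,0,0,0.05,0,0],
)

```text
clock: 8.4
position: [252.6, -145.8, 208.6]
ee_rot: [0.718, -0.635, 0.221, -0.178]
contact_force: [-0.1, -0.8, 0.4]
gripper_width: 84.9
grasp_force: 0.0
```

```bash
python3 -c "
from h import *
st()"
```

```text
8.4 pos [ 252.6 -145.8  208.6] j [ 0.336 -0.781 -1.062  0.296 -0.769 -0.373] y [-0.833 -0.129 -0.538] z [ 0.545 -0.025 -0.838] F [-0.1 -0.8  0.4] w 84.9 g 0.0
```

Request:
arm_command(
  steps=[0,0.03,0.045,0,0,0.03,0.045,0,0,0.05,-0.02,0,0,0.05,-0.02,0],
)

```text
clock: 8.9
position: [187.9, -175.3, 129.1]
ee_rot: [0.727, -0.637, 0.194, -0.166]
contact_force: [0.5, 0.0, -0.2]
gripper_width: 85.7
grasp_force: 0.0
```

```bash
python3 -c "
from h import *
st()"
```

```text
8.9 pos [ 187.9 -175.3  129.1] j [-0.387 -0.488 -0.969 -0.312 -0.628  0.73 ] y [-0.862 -0.133 -0.488] z [ 0.493 -0.006 -0.87 ] F [ 0.5  0.  -0.2] w 85.7 g 0.0
```

Request:
arm_command(
  steps=[0.02,0.035,-0.02,0,0.02,0.035,-0.02,0],
)

```text
clock: 9.15
position: [142.5, -203.1, 128.8]
ee_rot: [0.729, -0.641, 0.184, -0.153]
contact_force: [0.6, -0.4, -0.0]
gripper_width: 85.4
grasp_force: 0.0
```

```bash
cat > f.py <<'E'
from h import *
from kin import *
st()
z=R.from_quat(read_state()['ee_rot']).as_matrix()[:,2];q=read_state()['joints'][:5]
for nm,c in[('k-1',mid-112*l),('k0',mid),('k1',mid+112*l),('Y',np.array([425,293,55])),('B',np.array([460,-298,55]))]:
    for b in(100,0):
        best=min((ik(c+z*(17-b),z,q0) for q0 in(q,[.17,.3,-.6,.5,-.3],[.17,.3,-.6,1.5,-.3])),key=lambda r:np.abs(r[1]).max())
        print(nm,b,np.round(best[0],2),np.round(np.abs(best[1]).max(),0))
E
python3 f.py
```

```text
9.15 pos [ 142.5 -203.1  128.8] j [-0.855 -0.354 -0.842 -0.495 -0.805  1.279] y [-0.879 -0.13  -0.46 ] z [ 0.465 -0.013 -0.885] F [ 0.6 -0.4 -0. ] w 85.4 g 0.0
k-1 100 [ 0.18  0.18 -0.61  0.31 -0.32] 0.0
k-1 0 [ 0.14  0.38 -0.59  0.34 -0.16] 6.0
k0 100 [ 0.37  0.15 -0.75  0.7  -0.28] 0.0
k0 0 [ 0.28  0.35 -0.71  0.82 -0.16] 18.0
k1 100 [ 0.56  0.17 -0.77  0.87 -0.35] 0.0
k1 0 [ 0.25  0.35 -0.81  1.79 -0.16] 9.0
Y 100 [ 1.15  0.07 -0.98  0.98 -0.54] 0.0
Y 0 [ 0.68  0.27 -1.04  1.93 -0.33] 0.0
B 100 [-0.45  0.11 -0.52 -0.39 -0.53] 0.0
B 0 [-0.43  0.31 -0.49 -0.54 -0.36] 0.0
```

Request:
arm_command(
  steps=[0.02,0.035,-0.02,0,0.0,0.04,-0.02,0,0,0.04,-0.02,0],
)

```text
clock: 9.52
position: [20.7, -233.7, 129.8]
ee_rot: [0.729, -0.643, 0.182, -0.149]
contact_force: [1.2, -1.6, -0.8]
gripper_width: 85.1
grasp_force: 0.0
```

```bash
python3 f.py
```

```text
9.53 pos [  20.7 -233.7  129.8] j [-1.555 -0.162 -0.708 -0.549 -1.069  1.96 ] y [-0.883 -0.129 -0.452] z [ 0.457 -0.016 -0.889] F [ 1.2 -1.6 -0.8] w 85.1 g 0.0
k-1 100 [ 0.18  0.18 -0.6   0.3  -0.34] 0.0
k-1 0 [ 0.14  0.38 -0.6   0.38 -0.16] 6.0
k0 100 [ 0.38  0.15 -0.74  0.66 -0.3 ] 0.0
k0 0 [ 0.28  0.35 -0.72  0.86 -0.16] 16.0
k1 100 [ 0.58  0.17 -0.75  0.82 -0.37] 0.0
k1 0 [ 0.27  0.35 -0.81  1.73 -0.16] 7.0
Y 100 [ 1.16  0.07 -0.96  0.95 -0.55] 0.0
Y 0 [ 0.7   0.27 -1.04  1.88 -0.33] 0.0
B 100 [-0.44  0.11 -0.52 -0.37 -0.53] 0.0
B 0 [-0.42  0.31 -0.5  -0.51 -0.36] 0.0
```

```bash
python3 -c "
from h import *
go([609.6,-76.6,160])"
```

```text
total [-0.0903 -0.5538  0.2399] rows 12 each [-0.0075 -0.0462  0.02  ]
```

Request:
arm_command(
  steps=[-0.0075,-0.046,0.02,0,-0.0075,-0.046,0.02,0,-0.0075,-0.046,0.02,0,-0.0075,-0.046,0.02,0,-0.0075,-0.046,0.02,0,-0.0075,-0.046,0.02,0,-0.0075,-0.046,0.02,0,-0.0075,-0.046,0.02,0,-0.0075,-0.046,0.02,0,-0.0075,-0.046,0.02,0,-0.0075,-0.046,0.02,0,-0.0075,-0.046,0.02,0,0,0,0,0],
  grip=0.064,
)

```text
clock: 11.15
position: [525.9, -105.4, 134.9]
ee_rot: [0.729, -0.649, 0.167, -0.139]
contact_force: [-0.2, 0.7, 0.4]
gripper_width: 64.3
grasp_force: 0.0
```

```bash
python3 f.py; python3 -c "
from h import *
coil(-1,60,17);coil(-1,0,17)"
```

```text
11.15 pos [ 525.9 -105.4  134.9] j [ 0.146  0.091 -0.737  0.245 -0.319 -0.246] y [-0.9  -0.12 -0.42] z [ 0.424 -0.015 -0.905] F [-0.2  0.7  0.4] w 64.3 g 0.0
k-1 100 [ 0.18  0.2  -0.53  0.22 -0.42] 0.0
k-1 0 [ 0.14  0.38 -0.62  0.47 -0.16] 0.0
k0 100 [ 0.4   0.17 -0.65  0.49 -0.39] 0.0
k0 0 [ 0.28  0.35 -0.72  0.86 -0.16] 8.0
k1 100 [ 0.6   0.19 -0.67  0.64 -0.43] 0.0
k1 0 [ 0.34  0.35 -0.79  1.45 -0.16] 2.0
Y 100 [ 1.16  0.08 -0.92  0.83 -0.56] 0.0
Y 0 [ 0.74  0.26 -1.03  1.72 -0.31] 0.0
B 100 [-0.42  0.11 -0.52 -0.31 -0.55] 0.0
B 0 [-0.4   0.31 -0.51 -0.43 -0.37] 0.0
total [-0.0183 -0.0905  0.056 ] rows 2 each [-0.0091 -0.0453  0.028 ]
total [-0.0183 -0.0905  0.116 ] rows 3 each [-0.0061 -0.0302  0.0387]
```

Request:
arm_command(
  steps=[-0.006,-0.03,0.018,0,-0.006,-0.03,0.018,0,-0.006,-0.03,0.02,0,0,0,0,0],
)

```text
clock: 11.65
position: [625.6, -78.7, 119.0]
ee_rot: [0.729, -0.65, 0.167, -0.138]
contact_force: [-1.0, -0.2, 0.6]
gripper_width: 63.7
grasp_force: 0.0
```

```bash
python3 -c "
from h import *
st();coil(-1,0,19)
for n in('side','top'): a=get_image(n); cv2.imwrite('pics/%s2.png'%n,a[:,:,::-1])
a=cv2.imread('pics/side2.png')[80:280,200:420];b=cv2.imread('pics/top2.png')[110:250,240:460]
cv2.imwrite('pics/c2.png',cv2.resize(np.vstack([a,b[:, :220]]),None,fx=1.7,fy=1.7))"
```

```text
11.65 pos [625.6 -78.7 119. ] j [ 0.169  0.266 -0.565  0.275 -0.323 -0.297] y [-0.901 -0.118 -0.417] z [ 0.422 -0.015 -0.907] F [-1.  -0.2  0.6] w 63.7 g 0.0
total [-0.0009 -0.0044  0.0618] rows 2 each [-0.0005 -0.0022  0.0309]
```

View pics/c2.png

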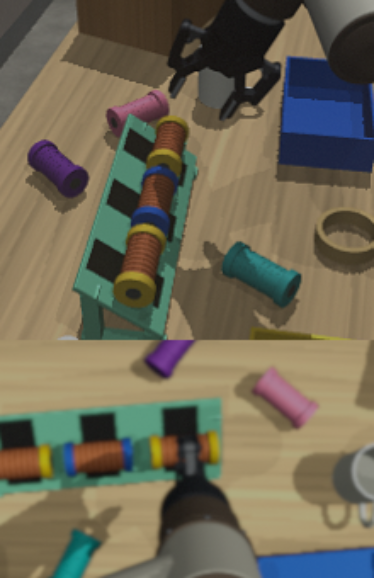

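The gripper is lined up over the right-hand yellow coil: in the crop its tips are at (190,455) and the coil is at (185,450). I'll descend and grip.

Request:
arm_command(
  steps=[-0.0005,-0.002,0.02,0,0,-0.0015,0.021,0,0,-0.001,0.021,0,0,0,0,0],
)

```text
clock: 12.25
position: [651.1, -80.7, 63.2]
ee_rot: [0.729, -0.651, 0.164, -0.135]
contact_force: [-0.0, -0.1, -0.0]
gripper_width: 64.4
grasp_force: 0.0
```

```bash
python3 -c "
from h import *
st();coil(-1,0,19)"
```

```text
12.25 pos [651.1 -80.7  63.2] j [ 0.134  0.38  -0.622  0.464 -0.161 -0.464] y [-0.904 -0.117 -0.412] z [ 0.416 -0.016 -0.909] F [-0.  -0.1 -0. ] w 64.4 g 0.0
total [-0.002  -0.0048  0.0004] rows 1 each [-0.002  -0.0048  0.0004]
```

Request:
arm_command(
  steps=[0,-0.004,0.001,0,0,0,0,0],
)

```text
clock: 12.5
position: [657.9, -79.0, 66.9]
ee_rot: [0.729, -0.65, 0.166, -0.138]
contact_force: [-0.0, 1.1, -0.1]
gripper_width: 64.1
grasp_force: 0.0
```

Request:
arm_command(
  steps=[0,0,0,0,0,0,0,0,0,0,0,0,0,0,0,0],
  grip=0.02,
)

```text
clock: 13.0
position: [656.5, -79.5, 64.9]
ee_rot: [0.729, -0.65, 0.165, -0.136]
contact_force: [0.0, -0.9, -0.7]
gripper_width: 20.1
grasp_force: 0.0
```

```bash
python3 -c "
from h import *
st()"
```

```text
13.0 pos [656.5 -79.5  64.9] j [ 0.138  0.385 -0.602  0.438 -0.174 -0.44 ] y [-0.903 -0.117 -0.414] z [ 0.418 -0.016 -0.908] F [ 0.  -0.9 -0.7] w 20.1 g 0.0
```

The fingers closed to 20 mm on nothing, so I need to look.

```bash
python3 -c "
from h import *
for n in('side','top'): a=get_image(n); cv2.imwrite('pics/%s3.png'%n,a[:,:,::-1])
a=cv2.imread('pics/side3.png')[90:250,230:370];b=cv2.imread('pics/top3.png')[130:230,300:440]
cv2.imwrite('pics/c3.png',cv2.resize(np.vstack([a,b]),None,fx=2.3,fy=2.3,interpolation=cv2.INTER_CUBIC))
def proj(n,p):
    c=get_calibration(n);T=np.linalg.inv(np.array(c['cam_to_world']));q=T[:3,:3]@p+T[:3,3];u=q[:2]/q[2];u=u*(1+c['k1']*(u@u));K=np.array(c['camera_matrix']);return np.round(K[:2,:2]@u+K[:2,2],1)
s=read_state()
for n in('side','top'): print(n,'tcp',proj(n,s['position']),'coil',proj(n,np.array([647.5,-78,82])),'prev tcp',proj(n,np.array([625.6,-78.7,119.])))
"
```

```text
side tcp [295.  172.4] coil [298.5 167.5] prev tcp [307.8 155.8]
top tcp [347.1 171.3] coil [347. 174.] prev tcp [348.6 181.3]
```

View pics/c3.png

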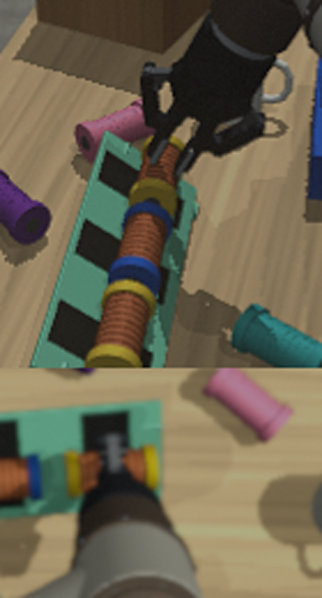

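```bash
python3 -c "
from h import *
a=cv2.imread('pics/side3.png')[110:200,270:350];b=cv2.imread('pics/top3.png')[140:210,315:395]
cv2.imwrite('pics/c4.png',np.hstack([cv2.resize(a,(400,450),interpolation=cv2.INTER_CUBIC),cv2.resize(b,(400,350),interpolation=cv2.INTER_CUBIC)[:350] if 0 else cv2.copyMakeBorder(cv2.resize(b,(400,350),interpolation=cv2.INTER_CUBIC),0,100,0,0,cv2.BORDER_CONSTANT)]))"
```

```text
(no output)
```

View pics/c4.png

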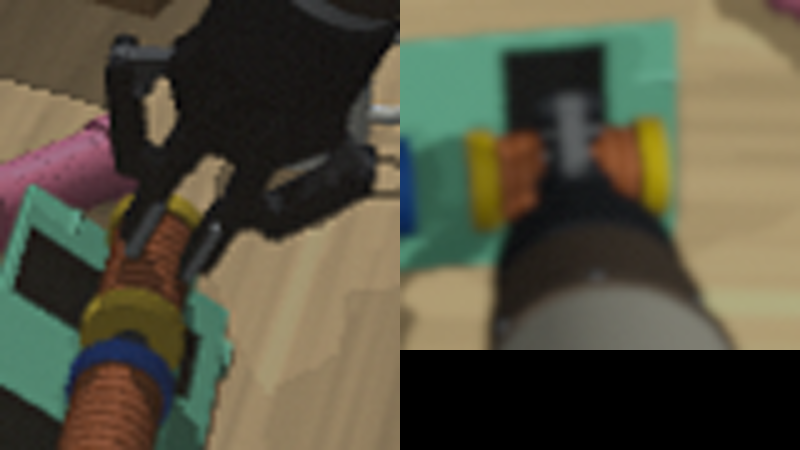

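The fingers sit on top of the winding with their tips at side (296,160) and (308,166). They are about 34 mm short of the reported TCP along the tool axis. I'll open, go about 28 mm deeper in small steps watching the force, and close again.

Request:
arm_command(
  steps=[0,0,0,0,0,0,0,0,0,0,0,0,0,0,0.01,0,0,0,0.01,0],
  grip=0.064,
)

```text
clock: 13.72
position: [666.1, -81.0, 49.0]
ee_rot: [0.73, -0.65, 0.161, -0.136]
contact_force: [-0.0, 0.3, -0.0]
gripper_width: 64.3
grasp_force: 0.0
```

```bash
python3 -c "
from h import *
st();coil(-1,0,19)"
```

```text
13.72 pos [666.1 -81.   49. ] j [ 0.132  0.423 -0.581  0.418 -0.16  -0.416] y [-0.905 -0.118 -0.408] z [ 0.412 -0.011 -0.911] F [-0.   0.3 -0. ] w 64.3 g 0.0
total [-0.003   0.003  -0.0188] rows 1 each [-0.003   0.003  -0.0188]
```

Request:
arm_command(
  steps=[0.001,0.0,0.009,0,0,0,0,0],
)

```text
clock: 13.98
position: [670.9, -82.5, 42.0]
ee_rot: [0.73, -0.65, 0.159, -0.136]
contact_force: [-0.3, -0.2, 0.5]
gripper_width: 64.0
grasp_force: 0.0
```

Request:
arm_command(
  steps=[0,0,0,0,0,0,0,0,0,0,0,0],
  grip=0.025,
)

```text
clock: 14.35
position: [668.5, -83.1, 42.3]
ee_rot: [0.73, -0.651, 0.159, -0.135]
contact_force: [-6.3, -0.1, 2.4]
gripper_width: 38.0
grasp_force: 59.9
```

```bash
python3 -c "
from h import *
st();coil(-1,0,19)"
```

```text
14.35 pos [668.5 -83.1  42.3] j [ 0.129  0.438 -0.567  0.392 -0.163 -0.389] y [-0.908 -0.117 -0.403] z [ 0.407 -0.01  -0.913] F [-6.3 -0.1  2.4] w 38.0 g 59.9
total [-0.0051  0.0024 -0.0259] rows 1 each [-0.0051  0.0024 -0.0259]
```

Gripped, but 38 mm on a 40 mm winding suggests a shallow bite. I'll open slightly, go 7 mm deeper and re-grip.

Request:
arm_command(
  steps=[0,0,0,0,0,0,0,0,-0.002,0.002,0.007,0,0,0,0,0],
  grip=0.054,
)

```text
clock: 14.85
position: [672.7, -81.1, 37.1]
ee_rot: [0.731, -0.65, 0.157, -0.136]
contact_force: [1.0, -0.0, 0.2]
gripper_width: 53.9
grasp_force: 0.0
```

Request:
arm_command(
  steps=[0,0,0,0,0,0,0,0,0,0,0,0],
  grip=0.025,
)

```text
clock: 15.22
position: [670.3, -82.0, 36.4]
ee_rot: [0.731, -0.651, 0.156, -0.135]
contact_force: [-4.8, -0.1, 1.4]
gripper_width: 38.4
grasp_force: 59.8
```

```bash
python3 -c "
from h import *
st();coil(-1,0,19)"
```

```text
15.22 pos [670.3 -82.   36.4] j [ 0.131  0.451 -0.558  0.372 -0.162 -0.37 ] y [-0.909 -0.117 -0.4  ] z [ 0.403 -0.006 -0.915] F [-4.8 -0.1  1.4] w 38.4 g 59.8
total [-0.004   0.002  -0.0319] rows 1 each [-0.004   0.002  -0.0319]
```

Request:
arm_command(
  steps=[0,0,-0.02,0,0,0,-0.035,0,0,0,-0.04,0,0,0,-0.04,0,0,0,0,0],
)

```text
clock: 15.85
position: [619.0, -80.2, 164.7]
ee_rot: [0.73, -0.65, 0.159, -0.139]
contact_force: [0.1, -0.3, -3.2]
gripper_width: 38.4
grasp_force: 61.2
```

```bash
cat >> h.py <<'E'
OFF=51
def place(c,up):
    z=R.from_quat(read_state()['ee_rot']).as_matrix()[:,2];go(np.array(c)+[0,0,up]+z*OFF)
E
python3 -c "
from h import *
st();place([420.5,346,50],110)
cv2.imwrite('pics/s5.png',get_image('side')[40:340,160:480,::-1].repeat(2,0).repeat(2,1))"
```

```text
15.85 pos [619.  -80.2 164.7] j [ 0.167  0.205 -0.469  0.158 -0.481 -0.175] y [-0.904 -0.117 -0.41 ] z [ 0.414 -0.004 -0.91 ] F [ 0.1 -0.3 -3.2] w 38.4 g 61.2
total [-0.4444  0.1314 -0.0285] rows 9 each [-0.0494  0.0146 -0.0032]
```

View pics/s5.png

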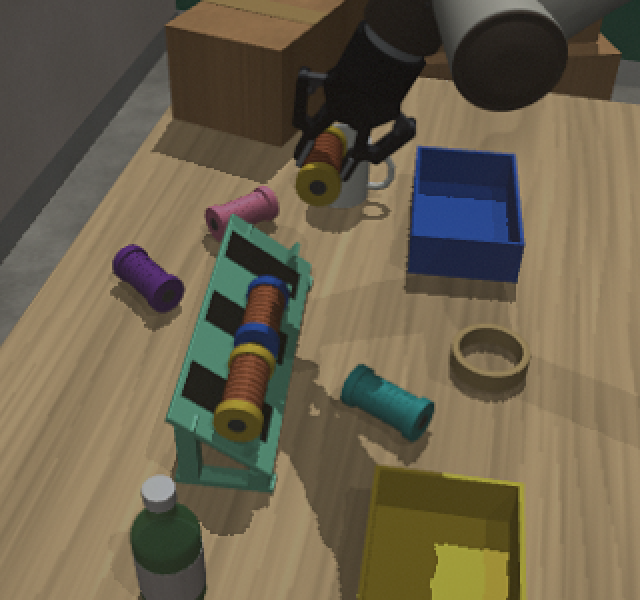

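The coil is held (cheek at side (319,133)) and the other two are undisturbed. Moving to the yellow bin.

Request:
arm_command(
  steps=[-0.0495,0.0146,-0.0032,0,-0.0495,0.0146,-0.0032,0,-0.0495,0.0146,-0.0032,0,-0.0495,0.0146,-0.0032,0,-0.0495,0.0146,-0.0032,0,-0.0495,0.0146,-0.0032,0,-0.0495,0.0146,-0.0032,0,-0.0495,0.0146,-0.0032,0,-0.0495,0.0146,-0.0032,0,0,0,0,0],
)

```text
clock: 17.15
position: [438.1, 350.4, 108.4]
ee_rot: [0.733, -0.648, 0.156, -0.136]
contact_force: [0.2, -0.5, -3.1]
gripper_width: 38.3
grasp_force: 61.1
```

```bash
python3 -c "
from h import *
st();place([420.5,346,50],70);place([420.5,346,50],0)"
```

```text
17.15 pos [438.1 350.4 108.4] j [ 1.094  0.228 -0.786  0.833 -0.51  -1.699] y [-0.908 -0.124 -0.401] z [ 0.405 -0.003 -0.915] F [ 0.2 -0.5 -3.1] w 38.3 g 61.1
total [0.0031 0.0119 0.0333] rows 1 each [0.0031 0.0119 0.0333]
total [-0.0007  0.0399  0.0974] rows 2 each [-0.0003  0.02    0.0487]
```

Request:
arm_command(
  steps=[0,0.013,0.032,0,0,0.013,0.032,0,0,0.013,0.032,0,0,0,0,0],
)

```text
clock: 17.65
position: [447.8, 340.0, 23.7]
ee_rot: [0.729, -0.651, 0.161, -0.135]
contact_force: [0.5, -0.5, -2.1]
gripper_width: 37.9
grasp_force: 61.0
```

```bash
python3 -c "
from h import *
st();place([420.5,346,50],0)
a=get_image('side');cv2.imwrite('pics/s6.png',a[:,:,::-1])
b=get_image('top');cv2.imwrite('pics/t6.png',b[:,:,::-1])
cv2.imwrite('pics/c6.png',np.vstack([cv2.resize(a[240:400,280:480,::-1],(600,480))[:330],cv2.resize(b[225:315,100:300,::-1],(600,270))]))"
```

```text
17.65 pos [447.8 340.   23.7] j [ 0.829  0.35  -0.943  1.596 -0.317 -2.267] y [-0.906 -0.116 -0.407] z [ 0.411 -0.013 -0.911] F [ 0.5 -0.5 -2.1] w 37.9 g 61.0
total [-0.0072  0.0134  0.0157] rows 1 each [-0.0072  0.0134  0.0157]
```

View pics/c6.png

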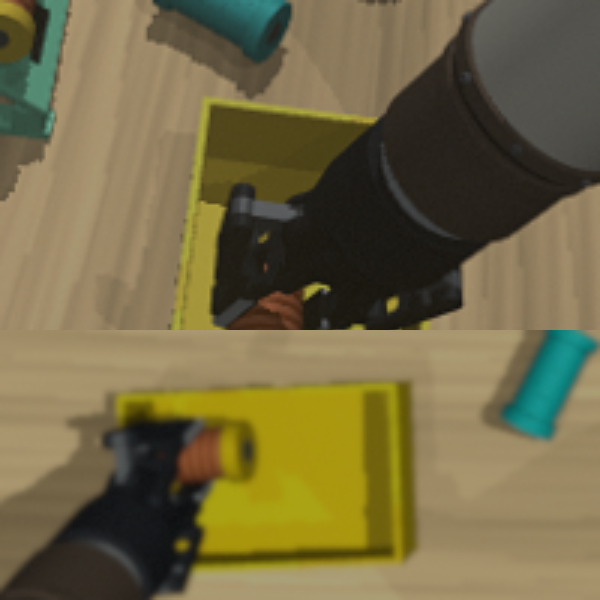

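Request:
arm_command(
  steps=[0,0.003,0.007,0,0,0.003,0.008,0,0,0,0,0],
)

```text
clock: 18.12
position: [449.4, 343.1, 11.6]
ee_rot: [0.729, -0.65, 0.161, -0.139]
contact_force: [0.2, -0.5, -2.7]
gripper_width: 38.3
grasp_force: 61.0
```

```bash
python3 -c "
from h import *
st();place([420.5,346,50],0)"
```

```text
18.12 pos [449.4 343.1  11.6] j [ 0.771  0.374 -0.946  1.772 -0.306 -2.39 ] y [-0.903 -0.116 -0.413] z [ 0.417 -0.006 -0.909] F [ 0.2 -0.5 -2.7] w 38.3 g 61.0
total [-0.0038  0.0099  0.0041] rows 1 each [-0.0038  0.0099  0.0041]
```

Request:
arm_command(
  steps=[0,0.003,0.008,0,0,0,0,0],
)

```text
clock: 18.38
position: [450.0, 342.6, 3.1]
ee_rot: [0.729, -0.65, 0.162, -0.139]
contact_force: [-0.2, 0.1, -1.4]
gripper_width: 37.9
grasp_force: 61.1
```

Request:
arm_command(
  steps=[0,0,0,0,0,0,0,0,0,0,0,0],
  grip=0.058,
)

```text
clock: 18.75
position: [450.1, 342.8, 3.3]
ee_rot: [0.729, -0.65, 0.162, -0.14]
contact_force: [0.4, 0.2, -0.3]
gripper_width: 57.7
grasp_force: 0.0
```

Request:
arm_command(
  steps=[0,-0.004,-0.02,0,0,-0.012,-0.04,0,0,-0.015,-0.045,0,0,-0.015,-0.045,0,0,0,0,0],
)

```text
clock: 19.38
position: [441.7, 353.4, 136.5]
ee_rot: [0.726, -0.649, 0.169, -0.149]
contact_force: [-0.1, 0.1, 0.5]
gripper_width: 58.0
grasp_force: 0.0
```

```bash
python3 f.py; python3 -c "
from h import *
OFF=51
z=R.from_quat(read_state()['ee_rot']).as_matrix()[:,2];go(mid+112*l+z*(51-80))
a=get_image('top')
for m,s,c in blobs(a,(3,140,60),(14,255,255),40): print('copper',s,c,onz('top',c,40))"
```

```text
19.38 pos [441.7 353.4 136.5] j [ 1.113  0.193 -0.765  0.832 -0.563 -1.705] y [-0.893 -0.112 -0.436] z [ 0.439 -0.002 -0.899] F [-0.1  0.1  0.5] w 58.0 g 0.0
k-1 100 [ 0.17  0.19 -0.54  0.2  -0.4 ] 0.0
k-1 0 [ 0.14  0.38 -0.6   0.38 -0.16] 1.0
k0 100 [ 0.39  0.16 -0.67  0.51 -0.35] 0.0
k0 0 [ 0.29  0.35 -0.7   0.75 -0.16] 11.0
k1 100 [ 0.59  0.18 -0.7   0.69 -0.39] 0.0
k1 0 [ 0.34  0.35 -0.79  1.45 -0.16] 5.0
Y 100 [ 1.15  0.07 -0.95  0.9  -0.54] 0.0
Y 0 [ 0.68  0.26 -1.04  1.87 -0.3 ] 0.0
B 100 [-0.44  0.12 -0.5  -0.36 -0.56] 0.0
B 0 [-0.42  0.32 -0.49 -0.49 -0.39] 0.0
total [ 0.2227 -0.1158  0.1004] rows 5 each [ 0.0445 -0.0232  0.0201]
copper [284 169  28  19 449] [297.72383073 178.03340757] [641.62982198  37.85916858  40.        ]
copper [235 173  28  19 453] [248.77704194 182.01986755] [629.69511913 155.97628193  40.        ]
copper [153 250  26  16 341] [165.52785924 257.58944282] [444.03807321 350.30842397  40.        ]
```

Request:
arm_command(
  steps=[0.0372,-0.0193,0.0167,0,0.0372,-0.0193,0.0167,0,0.0372,-0.0193,0.0167,0,0.0372,-0.0193,0.0167,0,0.0372,-0.0193,0.0167,0,0.0372,-0.0193,0.0167,0,0,0,0,0],
  grip=0.064,
)

```text
clock: 20.3
position: [611.2, 136.1, 103.0]
ee_rot: [0.725, -0.652, 0.17, -0.143]
contact_force: [-0.1, 0.3, -0.6]
gripper_width: 64.0
grasp_force: 0.0
```

```bash
python3 -c "
from h import *
st();coil(1,40,51);coil(1,0,51)"
```

```text
20.3 pos [611.2 136.1 103. ] j [ 0.446  0.273 -0.789  1.091 -0.227 -1.378] y [-0.897 -0.11  -0.428] z [ 0.433 -0.015 -0.901] F [-0.1  0.3 -0.6] w 64.0 g 0.0
total [-0.0088 -0.0037  0.0355] rows 1 each [-0.0088 -0.0037  0.0355]
total [-0.0088 -0.0037  0.0755] rows 2 each [-0.0044 -0.0019  0.0377]
```

Request:
arm_command(
  steps=[-0.005,-0.002,0.01,0,-0.004,-0.002,0.01,0,0,0,0.015,0,0,0,0,0],
)

```text
clock: 20.8
position: [628.2, 148.9, 75.3]
ee_rot: [0.727, -0.65, 0.169, -0.141]
contact_force: [0.2, 0.1, -0.1]
gripper_width: 63.7
grasp_force: 0.0
```

```bash
python3 -c "
from h import *
st();coil(1,0,51)"
```

```text
20.8 pos [628.2 148.9  75.3] j [ 0.342  0.336 -0.801  1.462 -0.16  -1.657] y [-0.898 -0.115 -0.425] z [ 0.43  -0.015 -0.903] F [ 0.2  0.1 -0.1] w 63.7 g 0.0
total [0.004  0.0011 0.0433] rows 1 each [0.004  0.0011 0.0433]
```

Request:
arm_command(
  steps=[0.002,0.001,0.012,0,0.002,0,0.012,0,0,0,0.01,0,0,0,0,0],
)

```text
clock: 21.3
position: [645.4, 149.1, 55.7]
ee_rot: [0.727, -0.652, 0.17, -0.132]
contact_force: [0.4, -0.6, 0.2]
gripper_width: 64.0
grasp_force: 0.0
```

```bash
python3 -c "
from h import *
st();coil(1,0,51)"
```

```text
21.3 pos [645.4 149.1  55.7] j [ 0.317  0.39  -0.771  1.535 -0.16  -1.71 ] y [-0.903 -0.114 -0.413] z [ 0.419 -0.031 -0.907] F [ 0.4 -0.6  0.2] w 64.0 g 0.0
total [0.0043 0.0087 0.0184] rows 1 each [0.0043 0.0087 0.0184]
```

Request:
arm_command(
  steps=[0.002,0.007,0.009,0,0.002,0.004,0.01,0,0,0,0,0],
)

```text
clock: 21.68
position: [644.7, 146.3, 41.3]
ee_rot: [0.726, -0.654, 0.172, -0.123]
contact_force: [0.2, -0.3, 0.5]
gripper_width: 63.7
grasp_force: 0.0
```

```bash
python3 -c "
from h import *
st();coil(1,0,51)"
```

```text
21.68 pos [644.7 146.3  41.3] j [ 0.285  0.412 -0.775  1.65  -0.161 -1.799] y [-0.908 -0.114 -0.404] z [ 0.411 -0.046 -0.911] F [ 0.2 -0.3  0.5] w 63.7 g 0.0
total [0.0032 0.0023 0.0056] rows 1 each [0.0032 0.0023 0.0056]
```

Request:
arm_command(
  steps=[0.002,0.003,0.006,0,0,0,0,0],
)

```text
clock: 21.92
position: [645.1, 144.9, 37.1]
ee_rot: [0.726, -0.655, 0.173, -0.121]
contact_force: [0.1, -0.3, -0.4]
gripper_width: 64.0
grasp_force: 0.0
```

Request:
arm_command(
  steps=[0,0,0,0,0,0,0,0,0,0,0,0],
  grip=0.025,
)

```text
clock: 22.3
position: [644.8, 145.3, 37.5]
ee_rot: [0.726, -0.654, 0.173, -0.121]
contact_force: [-5.1, -0.5, 4.8]
gripper_width: 38.1
grasp_force: 59.7
```

Request:
arm_command(
  steps=[0,0,-0.02,0,0,0,-0.035,0,0,0,-0.04,0,0,0,-0.04,0,0,0,0,0],
)

```text
clock: 22.92
position: [601.5, 151.8, 151.4]
ee_rot: [0.724, -0.654, 0.178, -0.125]
contact_force: [1.1, 1.3, -3.2]
gripper_width: 38.4
grasp_force: 61.6
```

```bash
python3 -c "
from h import *
st();place([427,242,50],100)"
```

```text
22.93 pos [601.5 151.8 151.4] j [ 0.606  0.222 -0.648  0.693 -0.46  -1.095] y [-0.903 -0.113 -0.414] z [ 0.422 -0.052 -0.905] F [ 1.1  1.3 -3.2] w 38.4 g 61.6
total [-0.1037  0.1479 -0.0261] rows 4 each [-0.0259  0.037  -0.0065]
```

Request:
arm_command(
  steps=[-0.021,0.03,-0.005,0,-0.021,0.03,-0.005,0,-0.021,0.03,-0.005,0,-0.021,0.03,-0.005,0,-0.021,0.029,-0.005,0,0,0,0,0],
)

```text
clock: 23.68
position: [445.2, 237.4, 97.2]
ee_rot: [0.726, -0.654, 0.178, -0.12]
contact_force: [0.6, -1.0, -3.5]
gripper_width: 38.3
grasp_force: 61.5
```

```bash
python3 -c "
from h import *
st();place([427,242,50],30)"
```

```text
23.68 pos [445.2 237.4  97.2] j [ 0.901  0.145 -0.969  1.044 -0.432 -1.754] y [-0.906 -0.117 -0.406] z [ 0.415 -0.059 -0.908] F [ 0.6 -1.  -3.5] w 38.3 g 61.5
total [-0.0078  0.023   0.0588] rows 2 each [-0.0039  0.0115  0.0294]
```

Request:
arm_command(
  steps=[-0.003,0.009,0.02,0,-0.003,0.009,0.02,0,-0.002,0.009,0.02,0,0,0,0,0],
)

```text
clock: 24.18
position: [447.9, 236.9, 33.3]
ee_rot: [0.724, -0.656, 0.178, -0.119]
contact_force: [1.3, -1.2, -2.7]
gripper_width: 37.9
grasp_force: 61.4
```

```bash
python3 -c "
from h import *
st();place([427,242,50],0)"
```

```text
24.18 pos [447.9 236.9  33.3] j [ 0.603  0.257 -1.059  1.805 -0.298 -2.271] y [-0.907 -0.111 -0.406] z [ 0.414 -0.061 -0.908] F [ 1.3 -1.2 -2.7] w 37.9 g 61.4
total [-0.0049  0.0116  0.0268] rows 1 each [-0.0049  0.0116  0.0268]
```

Request:
arm_command(
  steps=[-0.002,0.003,0.009,0,-0.002,0.003,0.009,0,0,0.003,0.009,0,0,0,0,0],
)

```text
clock: 24.68
position: [451.4, 242.9, 10.3]
ee_rot: [0.724, -0.655, 0.179, -0.12]
contact_force: [0.3, 0.4, -3.7]
gripper_width: 38.1
grasp_force: 61.6
```

```bash
python3 -c "
from h import *
st();place([427,242,50],0)"
```

```text
24.68 pos [451.4 242.9  10.3] j [ 0.52   0.315 -1.046  2.048 -0.297 -2.441] y [-0.906 -0.112 -0.408] z [ 0.416 -0.061 -0.907] F [ 0.3  0.4 -3.7] w 38.1 g 61.6
total [0.003  0.006  0.0049] rows 1 each [0.003  0.006  0.0049]
```

Request:
arm_command(
  steps=[0,0,0,0,0,0,0,0,0,0,0,0],
  grip=0.058,
)

```text
clock: 25.05
position: [451.6, 243.2, 11.2]
ee_rot: [0.724, -0.655, 0.179, -0.121]
contact_force: [-0.2, -1.1, 0.6]
gripper_width: 57.8
grasp_force: 0.0
```

Request:
arm_command(
  steps=[0,-0.004,-0.02,0,0,-0.012,-0.04,0,0,-0.015,-0.045,0,0,-0.015,-0.045,0,0,0,0,0],
)

```text
clock: 25.68
position: [454.5, 257.6, 126.5]
ee_rot: [0.719, -0.654, 0.195, -0.133]
contact_force: [0.4, 0.7, 0.3]
gripper_width: 58.1
grasp_force: 0.0
```

```bash
python3 -c "
from h import *
st();coil(0,80,51)
a=get_image('top')
for m,s,c in blobs(a,(3,140,60),(14,255,255),40): print('copper',s,c,onz('top',c,40))"
```

```text
25.68 pos [454.5 257.6 126.5] j [ 0.961  0.13  -0.911  0.989 -0.513 -1.741] y [-0.888 -0.11  -0.447] z [ 0.455 -0.064 -0.888] F [0.4 0.7 0.3] w 58.1 g 0.0
total [ 0.2301 -0.1164  0.1074] rows 6 each [ 0.0384 -0.0194  0.0179]
copper [284 169  28  19 451] [297.68514412 178.0443459 ] [641.60136962  37.9520804   40.        ]
copper [196 248  26  16 348] [208.07183908 255.72413793] [450.82687863 247.80170873  40.        ]
copper [153 250  26  11 127] [164.01574803 253.74015748] [453.11052363 354.38172352  40.        ]
```

Request:
arm_command(
  steps=[0.038,-0.019,0.017,0,0.038,-0.019,0.017,0,0.038,-0.019,0.017,0,0.038,-0.019,0.017,0,0.038,-0.019,0.017,0,0.038,-0.019,0.017,0,0,0,0,0],
  grip=0.064,
)

```text
clock: 26.6
position: [617.5, 30.1, 107.8]
ee_rot: [0.718, -0.656, 0.196, -0.127]
contact_force: [-1.4, 0.1, -0.1]
gripper_width: 64.0
grasp_force: 0.0
```

```bash
python3 -c "
from h import *
st();coil(0,0,51)"
```

```text
26.6 pos [617.5  30.1 107.8] j [ 0.186  0.243 -0.848  1.367 -0.16  -1.426] y [-0.892 -0.107 -0.439] z [ 0.448 -0.075 -0.891] F [-1.4  0.1 -0.1] w 64.0 g 0.0
total [-0.0052 -0.0055  0.082 ] rows 2 each [-0.0026 -0.0027  0.041 ]
```

Request:
arm_command(
  steps=[-0.003,-0.003,0.012,0,-0.002,-0.002,0.013,0,0,0,0.013,0,0,0,0,0],
)

```text
clock: 27.1
position: [640.2, 40.2, 87.3]
ee_rot: [0.72, -0.656, 0.193, -0.119]
contact_force: [0.7, -0.8, -0.3]
gripper_width: 63.8
grasp_force: 0.0
```

```bash
python3 -c "
from h import *
st();coil(0,0,51)"
```

```text
27.1 pos [640.2  40.2  87.3] j [ 0.18   0.31  -0.809  1.433 -0.16  -1.484] y [-0.899 -0.111 -0.424] z [ 0.433 -0.082 -0.898] F [ 0.7 -0.8 -0.3] w 63.8 g 0.0
total [0.0057 0.0069 0.0544] rows 2 each [0.0029 0.0034 0.0272]
```

Request:
arm_command(
  steps=[0.003,0.005,0.012,0,0.003,0.006,0.012,0,0,0.004,0.012,0,0,0,0,0],
)

```text
clock: 27.6
position: [645.2, 33.5, 64.4]
ee_rot: [0.719, -0.66, 0.19, -0.104]
contact_force: [1.4, -1.0, 0.8]
gripper_width: 63.8
grasp_force: 0.0
```

```bash
python3 -c "
from h import *
st();coil(0,0,51)"
```

```text
27.6 pos [645.2  33.5  64.4] j [ 0.145  0.355 -0.802  1.53  -0.161 -1.555] y [-0.91  -0.107 -0.4  ] z [ 0.41  -0.101 -0.906] F [ 1.4 -1.   0.8] w 63.8 g 0.0
total [0.0018 0.0014 0.0312] rows 1 each [0.0018 0.0014 0.0312]
```

Request:
arm_command(
  steps=[0.001,0.003,0.012,0,0.001,0.004,0.012,0,0,0.004,0.012,0,0,0,0,0],
)

```text
clock: 28.1
position: [652.6, 31.2, 38.1]
ee_rot: [0.718, -0.663, 0.191, -0.091]
contact_force: [0.2, -0.7, 0.4]
gripper_width: 64.2
grasp_force: 0.0
```

```bash
python3 -c "
from h import *
st();coil(0,0,51)"
```

```text
28.1 pos [652.6  31.2  38.1] j [ 0.093  0.408 -0.79   1.72  -0.161 -1.702] y [-0.918 -0.105 -0.383] z [ 0.394 -0.122 -0.911] F [ 0.2 -0.7  0.4] w 64.2 g 0.0
total [ 0.0037 -0.0018  0.0041] rows 1 each [ 0.0037 -0.0018  0.0041]
```

Request:
arm_command(
  steps=[0.002,0,0.004,0,0,0,0,0],
)

```text
clock: 28.35
position: [654.9, 29.7, 36.4]
ee_rot: [0.718, -0.663, 0.191, -0.09]
contact_force: [0.5, 0.1, -0.2]
gripper_width: 63.6
grasp_force: 0.0
```

Request:
arm_command(
  steps=[0,0,0,0,0,0,0,0,0,0,0,0],
  grip=0.025,
)

```text
clock: 28.72
position: [655.0, 30.0, 36.9]
ee_rot: [0.718, -0.663, 0.191, -0.09]
contact_force: [-3.4, -0.8, 5.4]
gripper_width: 38.0
grasp_force: 59.8
```

Request:
arm_command(
  steps=[0,0,-0.02,0,0,0,-0.035,0,0,0,-0.04,0,0,0,-0.04,0,0,0,0,0],
)

```text
clock: 29.35
position: [614.5, 43.7, 147.8]
ee_rot: [0.717, -0.662, 0.198, -0.092]
contact_force: [-0.2, 0.4, -4.5]
gripper_width: 37.8
grasp_force: 61.9
```

```bash
python3 -c "
from h import *
st();place([458,-297,50],110)"
```

```text
29.35 pos [614.5  43.7 147.8] j [ 0.43   0.22  -0.668  0.722 -0.45  -0.972] y [-0.913 -0.106 -0.395] z [ 0.406 -0.13  -0.905] F [-0.2  0.4 -4.5] w 37.8 g 61.9
total [0.3309 0.1741 0.0207] rows 7 each [0.0473 0.0249 0.003 ]
```

Request:
arm_command(
  steps=[0.0415,0.0218,0.0026,0,0.0415,0.0218,0.0026,0,0.0415,0.0218,0.0026,0,0.0415,0.0218,0.0026,0,0.0415,0.0218,0.0026,0,0.0415,0.0218,0.0026,0,0.0415,0.0218,0.0026,0,0.0415,0.0218,0.0026,0,0,0,0,0],
)

```text
clock: 30.48
position: [474.6, -309.3, 110.4]
ee_rot: [0.715, -0.666, 0.195, -0.088]
contact_force: [0.5, 0.6, -3.9]
gripper_width: 37.8
grasp_force: 61.7
```

```bash
python3 -c "
from h import *
st();place([456,-297,50],30);place([456,-297,50],0)"
```

```text
30.48 pos [ 474.6 -309.3  110.4] j [-0.28   0.187 -0.628  0.059 -0.324  0.299] y [-0.917 -0.098 -0.386] z [ 0.397 -0.134 -0.908] F [ 0.5  0.6 -3.9] w 37.8 g 61.7
total [-0.0177  0.0276  0.0696] rows 2 each [-0.0089  0.0138  0.0348]
total [-0.0226  0.0392  0.0969] rows 2 each [-0.0113  0.0196  0.0484]
```

Request:
arm_command(
  steps=[-0.006,0.009,0.023,0,-0.006,0.009,0.023,0,-0.006,0.009,0.023,0,0,0,0,0],
)

```text
clock: 30.98
position: [478.3, -304.9, 39.8]
ee_rot: [0.719, -0.663, 0.188, -0.094]
contact_force: [0.2, -0.3, -4.0]
gripper_width: 38.3
grasp_force: 62.4
```

```bash
python3 -c "
from h import *
st();place([456,-297,50],0)"
```

```text
30.98 pos [ 478.3 -304.9   39.8] j [-0.282  0.314 -0.673 -0.004 -0.16   0.366] y [-0.917 -0.103 -0.384] z [ 0.395 -0.114 -0.912] F [ 0.2 -0.3 -4. ] w 38.3 g 62.4
total [-0.0075  0.0157  0.032 ] rows 1 each [-0.0075  0.0157  0.032 ]
```

Request:
arm_command(
  steps=[-0.002,0.006,0.011,0,-0.002,0.006,0.011,0,-0.002,0.005,0.011,0,0,0,0,0],
)

```text
clock: 31.48
position: [476.8, -309.5, 9.2]
ee_rot: [0.72, -0.661, 0.183, -0.101]
contact_force: [-0.1, 0.6, -3.7]
gripper_width: 38.2
grasp_force: 62.6
```

```bash
python3 -c "
from h import *
st();place([456,-297,50],0)"
```

```text
31.48 pos [ 476.8 -309.5    9.2] j [-0.316  0.378 -0.615 -0.2   -0.16   0.591] y [-0.915 -0.105 -0.388] z [ 0.398 -0.097 -0.912] F [-0.1  0.6 -3.7] w 38.2 g 62.6
total [-0.0082  0.0019  0.0043] rows 1 each [-0.0082  0.0019  0.0043]
```

Coil axis is about 56 mm up, inside the bin. Releasing and retreating.

Request:
arm_command(
  steps=[0,0,0,0,0,0,0,0,0,0,0,0],
  grip=0.058,
)

```text
clock: 31.85
position: [478.1, -309.6, 10.6]
ee_rot: [0.72, -0.661, 0.185, -0.102]
contact_force: [-0.6, -0.9, -1.0]
gripper_width: 57.7
grasp_force: 0.0
```

Request:
arm_command(
  steps=[0,-0.002,-0.02,0,0,0,-0.04,0,0,0,-0.045,0,0,0,-0.05,0,0,0.02,-0.05,0,0,0.02,-0.05,0,0,0,0,0],
)

```text
clock: 32.72
position: [340.5, -289.5, 231.8]
ee_rot: [0.719, -0.661, 0.189, -0.103]
contact_force: [0.0, -0.2, 0.3]
gripper_width: 57.9
grasp_force: 0.0
```

Request:
arm_command(
  steps=[-0.05,0,0,0,-0.05,0,0,0,-0.05,0,0,0,-0.05,0,0,0,-0.05,0,0,0,0,0,0,0],
)

```text
clock: 33.48
position: [328.5, -62.8, 197.4]
ee_rot: [0.726, -0.656, 0.18, -0.101]
contact_force: [-0.2, -0.5, 0.2]
gripper_width: 58.2
grasp_force: 0.0
```

```bash
python3 -c "
from h import *
st()
a=get_image('top');b=get_image('side')
for m,s,c in blobs(a,(3,140,60),(14,255,255),40): print('copper',s,c,onz('top',c,40))
cv2.imwrite('pics/end.png',np.vstack([a[130:320,120:500],b[100:400,130:510]])[:,:,::-1])"
```

```text
33.48 pos [328.5 -62.8 197.4] j [ 0.645 -0.478 -1.017  0.442 -0.804 -0.816] y [-0.916 -0.12  -0.383] z [ 0.394 -0.089 -0.915] F [-0.2 -0.5  0.2] w 58.2 g 0.0
copper [426 238  26  17 333] [438.6036036  245.81681682] [ 484.31129303 -304.22269056   40.        ]
copper [195 248  27  16 345] [207.88405797 255.77391304] [450.69883145 248.24851717  40.        ]
copper [153 250  26  16 341] [165.52785924 257.58944282] [444.03807321 350.30842397  40.        ]
```

View pics/end.png

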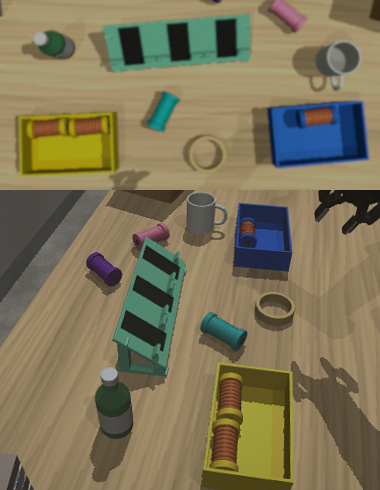

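The final view shows both yellow coils in the yellow bin, at about (45,128) and (90,126), and the blue coil in the blue bin at (318,117). The stand is empty and the bystanders haven't moved.

```bash
python3 -c "
from bench import *
print(job_done())"
```

```text
the job is handed in; nothing more can be done
None
```

All three coils are put away and the job is handed in at about 34 s: both yellow coils lie in the yellow bin and the blue one in the blue bin, each lowered below the rim before release, with the tape roll, bottle and mug not moved (no verdict was returned).

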